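# Index the stud fixture and hold the plumb gauge on its mark

### The arm

A 6-joint arm with a two-finger parallel gripper is mounted at the origin on the work surface. World frame = base frame: x ahead of the robot, y to its left, z up, the work surface at z = 0. Lengths are in mm, angles in rad, forces in N, time in s.
With the tool pointing down it reaches from about 400 to 925 mm from the base axis. Payload 12.5 kg.
Tool frame: the origin (TCP) lies midway between the tips of the shut fingers; the grasp point (between the pads) lies 19 mm behind it (env.tcp_to_grasp is the distance from the TCP to the grasp point, in mm); z points along the fingers, y is the line along which they close (so a half turn about z gives the same grasp; the last joint's range is limited). The gripper opens to 95 mm and grips with 3 to 60 N. Pads are 20 mm wide; open, the fingers measure 119 mm over their backs; the gripper's body (75 mm by 180 mm) begins 59 mm behind the grasp point.
Start: joints at [-1.291, 0.491, 1.559, -0, 1.092, -0.106], TCP at [235.212, -579.07, 214.661] pointing down, gripper open.
Joint ranges: [-3.1, 3.1], [-0.84, 2.19], [0.05, 2.79], [-1.13, 4.28], [0.06, 2.93], [-2.69, 2.69]. Speed limits (rad/s): [2.22, 2.22, 2.79, 3.14, 3.14, 3.14].

### API

Orientations are given as [roll, pitch, yaw] about the fixed x, y, z axes, in that order (R = Rz(yaw) Ry(pitch) Rx(roll)).
In Python, from cell import env gives the robot as it stands. The module is installed in compiled form; this text tells all that it offers.
- The arm moves only by the tool step_arm, never from a script. Its argument "plan" is a list that holds one entry, the list of rows, each a list of 5 numbers: the shift along the tool's x, y, z in mm, then the turn about the tool's z in degrees, then the opening, from -1 (shut) to 1 (fully open). A call has 1 to 8 rows; each row is the pose to reach, as a shift and turn from the pose commanded when the call began, along the tool's axes at that moment; what a row does not reach only later rows make up. A row lasts 1/12 s, in which the tool goes at most 41.7 mm and 7.16 degrees, less where a joint would pass 70% of its speed; a pose out of reach is approached as far as the arm can. A call with a gripper value outside its range is refused whole. The fingers move at their own pace and stop on an object; the grip force is fixed at half the most. Time passes only in rows, so rows that repeat a pose let the fingers close. It gives the time, the measured TCP pose, the force, the opening and the grip force at its end, in the units of the state.
- env.state(): the state, without advancing time (a new reading comes with each control period).
- env.read_camera(name): name is "scene" or "top" or "wrist"; returns the picture (400x640x3 uint8, blue, green, red); there is no depth.
- env.get_calibration(name): a dict with "K" (3x3 intrinsics, pixels), "extrinsics" (4x4, takes a point from world to camera coordinates). Camera axes: x right, y up, looking along -z (the intrinsics and any distortion apply to the point x, -y, -z); pixel columns grow to the right and rows downward; lengths in mm; the calibration is good to about 2 mm. A picture is of the moment at which its call begins: read the wrist's pose just before it. get_calibration takes no time and is no camera call; for the wrist camera it gives the pose at the moment of the call.
- env.job_done(): hands the job in; it is judged then, once.
The state is a dict: "t": time; "joints": joint angles; "qvel": joint speeds; "tau": joint torques, N m; "eef_pos": TCP position; "tcp_rot": TCP orientation; "ft_force": force on the tool from outside, world axes, zero at the start; "moment": the same for the moment, N m; "opening": opening from 0.0 (shut) to 1.0 (fully open); "grip_force": force on a finger pad.
Only numpy, scipy, OpenCV 4.12 (cv2) and the standard library are available. Lean on these libraries where they do the work, as an engineer would, in place of code of your own. Each camera call takes 0.05 s, during which the arm holds its last target. There are 200 camera calls.

### The job

Turn the fixture's turret counter-clockwise (seen from above) by one click, so that the next, tallest stud comes to rest at the index block. Then pick up the plumb angle gauge by its grip, set the middle of its foot roughly upright on that stud's uneven head, and rock it there until the swinging pointer settles on the long thick mark. Finish while still gripping the gauge: hold it still, resting on the stud with the pointer on the mark, and leave the other tools where they are.

Things in the scene. Friction and masses are not known exactly. Their poses are not given: they have to be found in the camera images.
- fixture: Grey round fixture base fixed to the worktop, 250 mm across. Origin: centre of its underside, on the turret's vertical axis. A small dark index block stands at its rim in its own -y direction, 136 mm from the axis (top 40 mm above the worktop); the stud at the index block is the one in position.
- turret (a joint): Angle (rad) of the aluminium turret disc (230 mm across, top 45 mm above the worktop) about its vertical axis; grows counter-clockwise seen from above. Sprung detents at 0 (the start: first stud at the index block), 1.047 (next stud, the tallest, at the index block) and 2.094 (last stud). Once it is well past halfway (past 0.65) and let go, the detent pulls it the rest of the way. Turning takes up to about 0.3 N m.
- knob (a point): Black bar knob in the middle of the turret, on the axis, turning with it: 18 mm thick along this frame's x, 56 mm long along y, 40 mm high. This point is 87 mm above the worktop; the bar's top is 8 mm higher, its foot 32 mm lower. Turn the disc by pinching the bar across its thickness.
- stud_first: Steel stud on a 42 x 42 x 16 mm block fixed on the turret, 88 mm from the axis, at the index block at the start; top 46 mm above the disc. Origin: centre of its underside.
- stud_next: The tallest stud, like the first but top 56 mm above the disc (101 mm above the worktop), also 88 mm from the axis; at the start it sits 60 degrees clockwise (seen from above) from the first. 36 mm thick, its head is a dome of 18 mm radius with a weld bump (7 mm radius) beside the crown, 10 mm along its own +x (away from the turret axis), 1.5 mm lower than the crown. Origin: centre of its underside.
- stud_next_top (a point): The crown of the tallest stud's domed head, the point on which the gauge's foot goes.
- stud_last: The shortest stud, top 40 mm above the disc, a further 60 degrees clockwise. Origin: centre of its underside.
- gauge: Plumb angle gauge standing on the worktop, 0.2 to 0.4 kg, 158 mm high. Origin: centre of its flat underside. Steel foot 74 mm long (its x), 28 mm wide (its y), 12 mm high; upright round dial housing of 52 mm radius and 18 mm thick, centred 64 mm up, with the same white dial on both faces (+y and -y); above it the grip, a plain block 34 mm along x, 20 mm thick along y, from 116 to 158 mm above the underside.
- grip (a point): Middle of the gauge's grip, 138 mm above the foot's underside; axes as the gauge's.
- foot (a point): Centre of the flat underside of the gauge's foot; axes as the gauge's.
- pointer (a joint): Angle (rad) of the freely swinging pointer (40 mm, pivot 64 mm above the underside), hanging plumb by its weight; settles in about 1 s. 0: pointing straight at the foot (gauge upright). Grows as the gauge leans over towards its own +x. Thin ticks stand every 10 degrees; the mark is the one long thick bar, at +0.349 (20 degrees, on the +x side of the lower dial), 6 degrees wide.
- meter: Red multimeter lying flat, 150 x 78 x 40 mm; leave alone. Origin under its centre.
- screwdriver: Red-handled screwdriver lying on the worktop; leave alone.
- wrench: Steel wrench lying on the worktop; leave alone.
- can_tall: Black can, 54 mm across, 130 mm high; leave alone. Origin under its centre.
- can_short: Black can, 54 mm across, 85 mm high; leave alone. Origin under its centre.
- module: Black electronics module, 85 x 60 x 44 mm; leave alone. Origin under its centre.
- offcut: Aluminium angle offcut 140 x 30 x 30 mm; leave alone. Origin under its centre.

How it is judged:
By the outcome, as a careful person would: the job done as asked, in the order asked, and still so for the second after the job is handed in, while the arm keeps its last pose, push and grip.
It also fails if it takes over 69 s, if anything falls off the work surface, if the arm or the gripper's body presses on something with over 40 N, if the wrist force passes 120 N, or if a joint passes its speed limit or range.

## Working session

There is one attempt and no reset: what is moved stays moved. The work goes in short steps, Python scripts to look and compute and a tool call to move; the robot and the scene stay as the last step left them, time stands still between calls to the robot, and variables do not carry over. Pictures are saved under pics/ and viewed, at most 10 in all, crops included, and the job is handed in when it is done.

Besides the shell and the picture viewer there is one more tool, called after ">>>" by a JSON object that holds its "method" and its "body". step_arm: Moves the arm, as the interface text tells. Its arguments: {"type":"object","properties":{"plan":{"type":"array"}},"required":["plan"]}

```bash
mkdir -p pics
cat > h.py <<'E'
import numpy as np, cv2
from cell import env
def proj(cal,P):
    P=np.atleast_2d(P); E=cal["extrinsics"]; c=P@E[:3,:3].T+E[:3,3]
    c=c*[1,-1,-1]; p=c@np.array(cal["K"]).T; return p[:,:2]/p[:,2:]
def ray(cal,u,v,z):
    E=np.array(cal["extrinsics"]); R,t=E[:3,:3],E[:3,3]
    d=np.linalg.inv(np.array(cal["K"]))@[u,v,1]; d=R.T@(d*[1,-1,-1]); o=-R.T@t
    return o+d*(z-o[2])/d[2]
E
python3 - <<'E'
from h import *
for n in("top","scene"):
    c=env.get_calibration(n); im=env.read_camera(n); cv2.imwrite(f"pics/{n}0.png",im); print(n,list(c),np.round(c["K"],1).tolist(),np.round(-c["extrinsics"][:3,:3].T@c["extrinsics"][:3,3]))
s=env.state(); print(s["t"],s["eef_pos"],s["tcp_rot"],s["opening"],s["ft_force"])
E
```

```text
top ['K', 'extrinsics'] [[520.7, 0.0, 319.7], [0.0, 520.7, 199.9], [0.0, 0.0, 1.0]] [ 457.  -15. 1538.]
scene ['K', 'extrinsics'] [[455.7, 0.0, 323.6], [0.0, 455.7, 201.4], [0.0, 0.0, 1.0]] [1274. -359. 1275.]
0.1 [ 235.13608693 -578.84384402  214.12269439] [-3.14058152e+00 -9.66615470e-05  3.85787404e-01] 0.9984638980676112 [-0.84597194  0.52348598 -0.78626752]
```

View pics/top0.png

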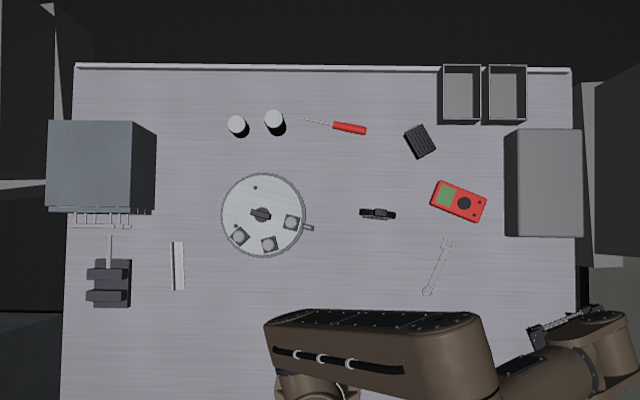

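View pics/scene0.png

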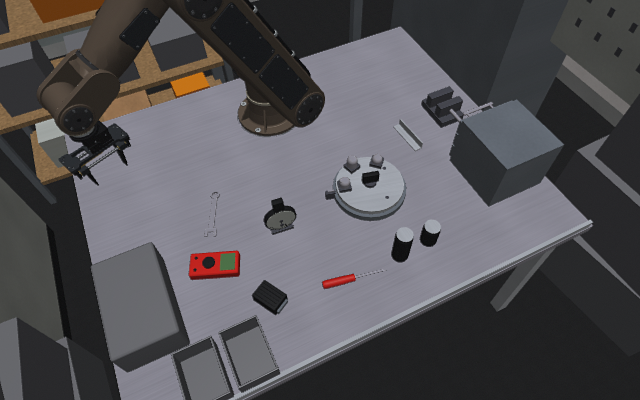

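Run:
```python
from h import *
c=env.get_calibration("top")
def r(n,u,v,z): print(n,np.round(ray(c,u,v,z),1))
r("disc",262.5,214.5,45);r("knobtop",260,214,95);r("first",291.5,222,91);r("next",268.5,243.5,101);r("last",239.5,236,85);r("idx",309,227.5,40);r("grip",377,213,150)
im=cv2.imread("pics/top0.png")
a=cv2.resize(im[165:265,215:320],None,fx=5.5,fy=5.5,interpolation=cv2.INTER_CUBIC)[:,:]
b=cv2.resize(im[190:235,350:405],None,fx=4,fy=4,interpolation=cv2.INTER_CUBIC)
o=np.zeros((550,800,3),np.uint8);o[:550,:577]=a[:550,:577];o[:180,578:798]=b
cv2.imwrite("pics/crop1.png",o)
```

```text
disc [505.1 163.   45. ]
knobtop [504.8 164.   95. ]
first [483.9  76.4  91. ]
next [423.7 138.1 101. ]
last [443.  221.1  85. ]
idx [469.8  29.   40. ]
grip [ 510.  -154.8  150. ]
```

View pics/crop1.png

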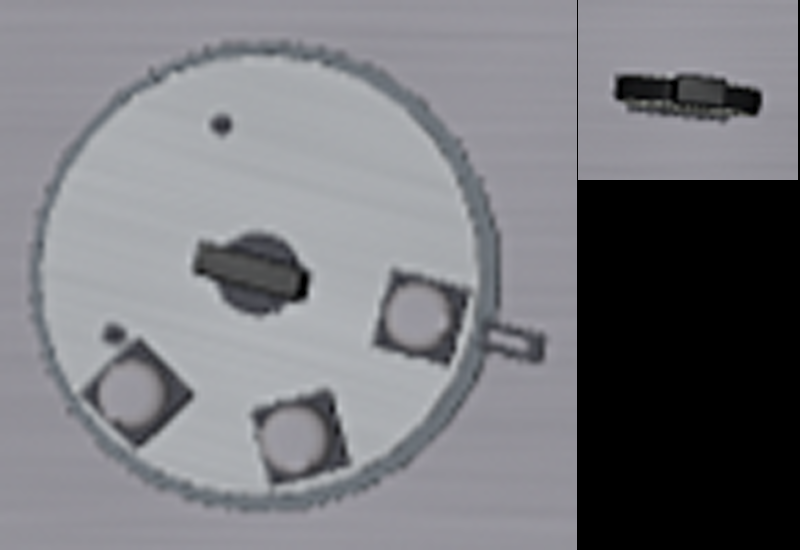

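>>> {"method": "step_arm", "body": {"plan": [[[309,-111,-50,-53.7,0.1],[309,-111,-50,-53.7,0.1],[309,-111,-50,-53.7,0.1],[309,-111,-50,-53.7,0.1],[309,-111,-50,-53.7,0.1],[309,-111,-50,-53.7,0.1],[309,-111,-50,-53.7,0.1],[309,-111,-50,-53.7,0.1]]]}}

```text
t: 0.77
eef_pos: [481.0, -358.2, 264.8]
tcp_rot: [-3.141, -0.0, 1.33]
ft_force: [1.0, 0.4, 0.5]
opening: 0.556
grip_force: 0.0
```

Run:
```python
from h import *
im=cv2.imread("pics/scene0.png")
a=cv2.resize(im[195:240,258:303],None,fx=12,fy=12,interpolation=cv2.INTER_CUBIC)
w=env.read_camera("wrist")
o=np.zeros((540,800,3),np.uint8);o[:,:540]=a;o[:163,540:]=cv2.resize(w,(260,163))
cv2.imwrite("pics/crop2.png",o)
s=env.state();print(s["t"],s["eef_pos"],np.degrees(s["tcp_rot"]))
```

```text
0.8167 [ 485.31966789 -354.17957676  266.02499936] [ 1.79868785e+02 -5.98099279e-02  7.64892996e+01]
```

View pics/crop2.png

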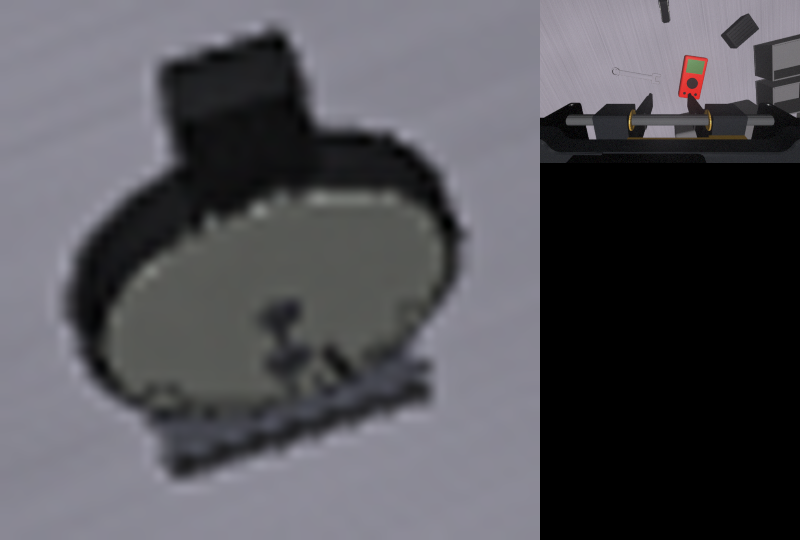

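>>> {"method": "step_arm", "body": {"plan": [[[513,-104,0,0,0.1],[513,-104,0,0,0.1],[513,-104,0,0,0.1],[513,-104,0,0,0.1],[513,-104,0,0,0.1],[513,-104,0,0,0.1],[513,-104,0,0,0.1],[513,-104,0,0,0.1]]]}}

```text
t: 1.48
eef_pos: [495.1, -25.1, 264.5]
tcp_rot: [-3.141, 0.0, 1.323]
ft_force: [1.2, -0.2, 0.1]
opening: 0.552
grip_force: 0.0
```

>>> {"method": "step_arm", "body": {"plan": [[[186,-37,0,0,0.1],[186,-37,0,0,0.1],[186,-37,0,0,0.1],[186,-37,0,0,0.1],[186,-37,100,0,0.1],[186,-37,140,0,0.1],[186,-37,140,0,0.1],[186,-37,140,0,0.1]]]}}

```text
t: 2.15
eef_pos: [503.2, 162.8, 120.1]
tcp_rot: [-3.136, 0.002, 1.324]
ft_force: [-0.2, -0.5, -0.4]
opening: 0.553
grip_force: 0.0
```

Run:
```python
from h import *
c=env.get_calibration("wrist");w=env.read_camera("wrist")
s=env.state();print(s["t"],s["eef_pos"],np.degrees(s["tcp_rot"]))
x,y=505,163;a=np.radians(-14.2);X=np.array([np.cos(a),np.sin(a)]);Y=np.array([-X[1],X[0]])
pts=[np.r_[np.array([x,y])+i*9*X+j*28*Y,95] for i in(-1,1) for j in(-1,1)]
p=proj(c,pts);print(p.round().tolist(),proj(c,[s["eef_pos"]]))
for q in p: cv2.drawMarker(w,tuple(int(v) for v in q.round()),(0,0,255),0,8)
cv2.imwrite("pics/w1.png",w)
```

```text
2.2 [502.82176679 162.65819278 118.91491267] [-179.57888295    0.19773556   75.83999464]
[[309.0, 264.0], [308.0, 189.0], [334.0, 264.0], [335.0, 189.0]] [[318.45907392 243.58170877]]
```

View pics/w1.png

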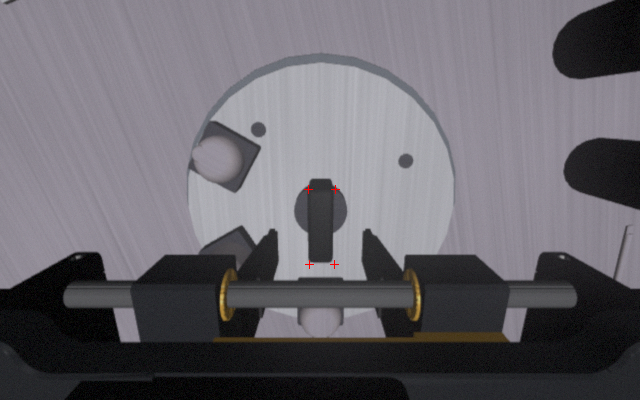

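>>> {"method": "step_arm", "body": {"plan": [[[0,0,30,0,0.1],[0,0,56,0,0.1],[0,0,56,0,-1],[0,0,56,0,-1],[0,0,56,0,-1],[0,0,56,0,-1],[0,0,56,0,-1],[0,0,56,0,-1]]]}}

```text
t: 2.87
eef_pos: [503.2, 162.7, 69.6]
tcp_rot: [-3.138, 0.001, 1.322]
ft_force: [-23.5, 9.9, 20.0]
opening: 0.19
grip_force: 20.4
```

>>> {"method": "step_arm", "body": {"plan": [[[0,-1,0,0,-1],[0,-1,0,-4,-1],[0,-1,0,-9,-1],[0,-1,0,-14,-1],[0,-1,0,-19,-1],[0,-1,0,-24,-1],[0,-1,0,-29,-1],[0,-1,0,-34,-1]]]}}

```text
t: 3.53
eef_pos: [504.6, 162.8, 69.7]
tcp_rot: [3.14, 0.0, 1.92]
ft_force: [0.1, 2.2, 1.6]
opening: 0.188
grip_force: 30.0
```

>>> {"method": "step_arm", "body": {"plan": [[[0,0,0,-5,-1],[0,0,0,-10,-1],[0,0,0,-15,-1],[0,0,0,-20,-1],[0,0,0,-24,-1],[0,0,0,-26,-1],[0,0,0,-26,-1],[0,0,0,-26,-1]]]}}

```text
t: 4.2
eef_pos: [505.5, 163.3, 69.7]
tcp_rot: [3.139, 0.001, 2.37]
ft_force: [4.4, 6.3, -1.1]
opening: 0.185
grip_force: 30.0
```

>>> {"method": "step_arm", "body": {"plan": [[[0,0,0,0,0.1],[0,0,0,0,0.1],[0,0,0,0,0.1],[0,0,0,0,0.1],[0,0,-40,0,0.1],[0,0,-80,0,0.1],[0,0,-120,0,0.1],[0,0,-140,0,0.1]]]}}

```text
t: 4.87
eef_pos: [505.2, 162.8, 213.0]
tcp_rot: [3.138, 0.003, 2.37]
ft_force: [0.7, 0.8, -0.0]
opening: 0.549
grip_force: 0.0
```

Run:
```python
from h import *
w=env.read_camera("wrist");cw=env.get_calibration("wrist")
s=env.state();print(s["t"],s["eef_pos"],np.degrees(s["tcp_rot"]))
a=np.radians(-104.2);P=[505+88*np.cos(a),163+88*np.sin(a),101]
print(P,proj(cw,[P]),proj(env.get_calibration("top"),[P]))
cv2.imwrite("pics/w2.png",w)
```

```text
4.9167 [506.1306179  162.96475524 215.12731042] [179.61272691   0.28132494 135.80733168]
[np.float64(483.4129500426654), np.float64(77.68880920922778), 101] [[244.91479482 236.47735595]] [[290.79961165 222.11075909]]
```

View pics/w2.png

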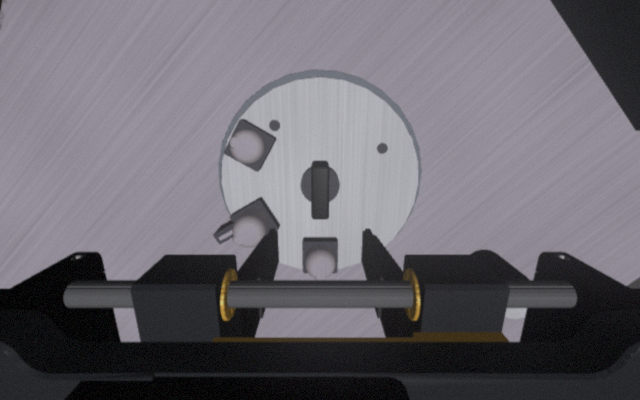

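>>> {"method": "step_arm", "body": {"plan": [[[-225,-224,-30,51.8,0.1],[-225,-224,-30,51.8,0.1],[-225,-224,-30,51.8,0.1],[-225,-224,-30,51.8,0.1],[-225,-224,-30,51.8,0.1],[-225,-224,-30,51.8,0.1],[-225,-224,-30,51.8,0.1],[-225,-224,-30,51.8,0.1]]]}}

```text
t: 5.58
eef_pos: [509.1, -158.2, 238.8]
tcp_rot: [3.141, 0.001, 1.457]
ft_force: [0.9, -0.3, -0.2]
opening: 0.55
grip_force: 0.0
```

>>> {"method": "step_arm", "body": {"plan": [[[0,0,0,0,0.1],[0,0,0,0,0.1],[0,0,0,0,0.1]]]}}

```text
t: 5.83
eef_pos: [509.2, -154.3, 238.3]
tcp_rot: [-3.141, -0.0, 1.466]
ft_force: [-0.5, 0.7, 0.5]
opening: 0.551
grip_force: 0.0
```

Run:
```python
from h import *
w=env.read_camera("wrist");cw=env.get_calibration("wrist")
s=env.state();print(s["t"],s["eef_pos"],np.degrees(s["tcp_rot"]))
t=env.read_camera("top")
print(proj(cw,[[510,-155,158]]))
o=np.zeros((560,800,3),np.uint8);o[:250,:400]=cv2.resize(w,(400,250));o[:250,400:]=cv2.resize(w[150:250,240:400],(400,250));o[250:550,:400]=cv2.resize(t[182:242,255:335],(400,300),interpolation=cv2.INTER_CUBIC)
cv2.imwrite("pics/w3.png",o);cv2.imwrite("pics/w3raw.png",w)
```

```text
5.8833 [ 509.3342257  -153.85942149  238.35017051] [-1.79962988e+02 -1.75719189e-02  8.40732285e+01]
[[320.28818061 207.26688024]]
```

View pics/w3.png

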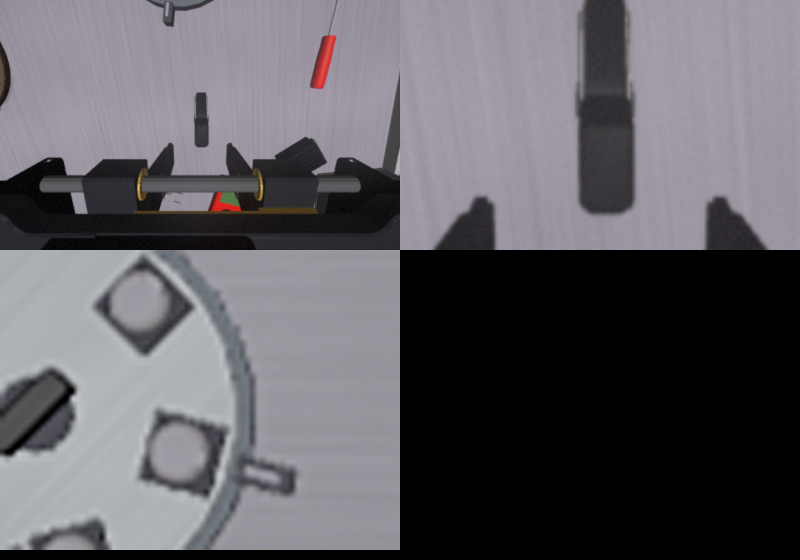

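Run:
```python
from h import *
cw=env.get_calibration("wrist");c=env.get_calibration("top")
print(ray(cw,322.4,216.8,158),ray(c,381,212.5,158),ray(c,291.2,222.4,97))
s=env.state();ps=s["tcp_rot"][2]
d=ray(cw,322.4,216.8,158)-s["eef_pos"];print(d@[np.cos(ps),np.sin(ps),0],d@[np.sin(ps),-np.cos(ps),0])
```

```text
[ 511.09062684 -163.85018409  158.        ] [ 511.16999555 -164.61573756  158.        ] [482.70237491  76.82290226  97.        ]
-9.974793261591035 2.648633860001297
```

>>> {"method": "step_arm", "body": {"plan": [[[-10,2.5,30,0,0.1],[-10,2.5,70,0,0.1],[-10,2.5,110,0,0.1],[-10,2.5,119,0,0.1],[-10,2.5,119,0,0.1],[-10,2.5,119,0,-1],[-10,2.5,119,0,-1],[-10,2.5,119,0,-1]]]}}

```text
t: 6.6
eef_pos: [511.9, -165.2, 121.6]
tcp_rot: [3.138, 0.001, 1.467]
ft_force: [-0.3, -0.1, 0.6]
opening: 0.396
grip_force: 0.0
```

>>> {"method": "step_arm", "body": {"plan": [[[0,0,0,0,-1],[0,0,0,0,-1],[0,0,0,0,-1],[0,0,0,0,-1]]]}}

```text
t: 6.93
eef_pos: [511.2, -165.1, 120.4]
tcp_rot: [3.141, 0.0, 1.466]
ft_force: [-1.5, 0.8, 7.2]
opening: 0.21
grip_force: 30.0
```

>>> {"method": "step_arm", "body": {"plan": [[[0,0,-10,0,-1],[0,0,-30,0,-1],[0,0,-55,0,-1],[0,0,-80,0,-1],[0,0,-105,0,-1],[0,0,-130,0,-1],[0,0,-145,0,-1],[0,0,-150,0,-1]]]}}

```text
t: 7.6
eef_pos: [511.4, -165.2, 272.5]
tcp_rot: [3.138, 0.001, 1.466]
ft_force: [0.3, -0.0, -2.7]
opening: 0.206
grip_force: 30.0
```

>>> {"method": "step_arm", "body": {"plan": [[[10,-2,0,1,-1],[30,-6,0,2,-1],[55,-12,0,3,-1],[80,-18,0,4,-1],[105,-24,0,5,-1],[130,-30,0,6,-1],[155,-35,0,7,-1],[180,-41,0,8.2,-1]]]}}

```text
t: 8.27
eef_pos: [488.3, 19.5, 269.0]
tcp_rot: [-3.14, 0.0, 1.322]
ft_force: [0.3, 0.2, -3.5]
opening: 0.208
grip_force: 30.0
```

>>> {"method": "step_arm", "body": {"plan": [[[18,-7,0,0,-1],[38,-14,0,0,-1],[50,-19,0,0,-1],[54,-20.4,0,0,-1],[54,-20.4,0,0,-1],[54,-20.4,0,0,-1],[54,-20.4,0,0,-1],[54,-20.4,0,0,-1]]]}}

```text
t: 8.93
eef_pos: [482.6, 74.9, 269.5]
tcp_rot: [-3.141, 0.0, 1.322]
ft_force: [-0.5, 0.3, -3.1]
opening: 0.209
grip_force: 30.0
```

Run:
```python
from h import *
a=env.read_camera("scene");cs=env.get_calibration("scene");s=env.state();print(s["t"],s["eef_pos"],np.degrees(s["tcp_rot"]),s["ft_force"],s["moment"])
p=proj(cs,[[483,77,101]])[0];print(p)
x,y=int(p[0]),int(p[1])
o=cv2.resize(a[y-60:y+25,x-55:x+55],None,fx=7,fy=7,interpolation=cv2.INTER_CUBIC)
cv2.imwrite("pics/s2.png",o[:598,:798])
```

```text
8.9833 [482.60127846  74.92048197 269.51111673] [-1.79993624e+02  1.17438787e-02  7.57420864e+01] [-0.2121778  -0.48791676 -1.48648582] [-0.08859191 -0.10545489  0.07276382]
[343.61562859 177.70933694]
```

View pics/s2.png

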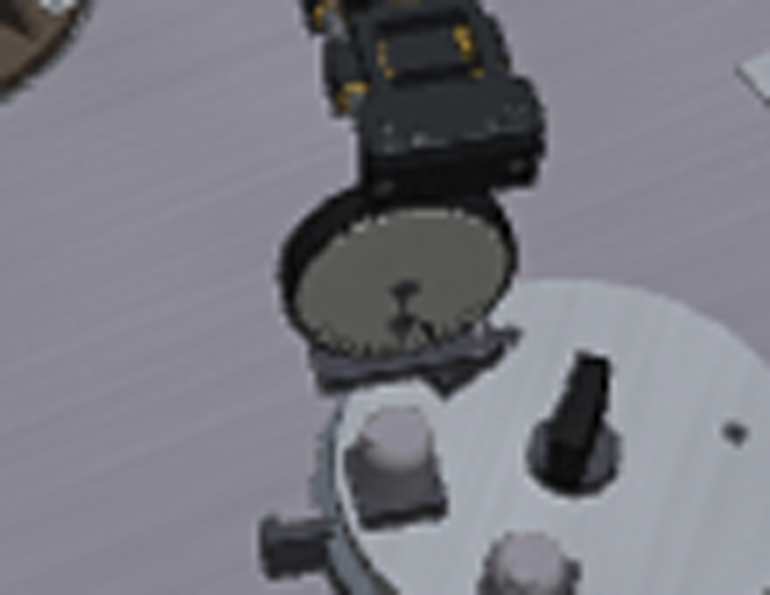

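>>> {"method": "step_arm", "body": {"plan": [[[1,0,15,0,-1],[1,0,30,0,-1],[1,0,40,0,-1],[1,0,44,0,-1],[1,0,46,0,-1],[1,0,46,0,-1],[1,0,46,0,-1]]]}}

```text
t: 9.57
eef_pos: [483.1, 76.5, 224.1]
tcp_rot: [3.141, -0.0, 1.323]
ft_force: [-0.1, 0.5, -2.5]
opening: 0.21
grip_force: 30.0
```

>>> {"method": "step_arm", "body": {"plan": [[[0,0,1,0,-1],[0,0,2,0,-1],[0,0,2,0,-1],[0,0,2,0,-1]]]}}

```text
t: 9.9
eef_pos: [482.8, 76.6, 221.8]
tcp_rot: [3.141, 0.0, 1.323]
ft_force: [0.2, -0.3, -3.0]
opening: 0.21
grip_force: 30.0
```

>>> {"method": "step_arm", "body": {"plan": [[[0,0,0.5,0,-1],[0,0,1,0,-1],[0,0,1,0,-1],[0,0,1,0,-1]]]}}

```text
t: 10.23
eef_pos: [482.9, 76.6, 221.1]
tcp_rot: [3.141, -0.0, 1.323]
ft_force: [-0.7, -0.6, 5.6]
opening: 0.214
grip_force: 30.0
```

>>> {"method": "step_arm", "body": {"plan": [[[0,0,0.5,0,-1],[0,0,1,0,-1],[0,0,1,0,-1],[0,0,1,0,-1]]]}}

```text
t: 10.57
eef_pos: [483.2, 76.6, 220.9]
tcp_rot: [3.139, -0.0, 1.323]
ft_force: [-2.4, -1.2, 15.1]
opening: 0.207
grip_force: 30.0
```

>>> {"method": "step_arm", "body": {"plan": [[[3,0,0,0,-1],[6,0,0.1,0,-1],[9,0,0.3,0,-1],[12,0,0.5,0,-1],[15,0,0.7,0,-1],[18,0,1.0,0,-1],[21,0,1.4,0,-1],[24,0,1.8,0,-1]]]}}

```text
t: 11.23
eef_pos: [488.8, 99.8, 218.6]
tcp_rot: [3.14, 0.0, 1.323]
ft_force: [-1.9, -2.5, 8.7]
opening: 0.21
grip_force: 30.0
```

```bash
cat > look.py <<'E'
import sys
from h import *
a=env.read_camera("scene");cs=env.get_calibration("scene");s=env.state();print(s["t"],s["eef_pos"],s["ft_force"],s["moment"])
x,y=350,160
o=cv2.resize(a[y-50:y+30,x-50:x+50],None,fx=7,fy=7,interpolation=cv2.INTER_CUBIC)
cv2.imwrite("pics/"+sys.argv[1],o)
E
python3 look.py s3.png
```

```text
11.2833 [488.95173315 100.12621356 218.50613229] [-2.70500014 -0.6978984  10.24216487] [-0.59405711  0.57445808 -0.0538175 ]
```

View pics/s3.png

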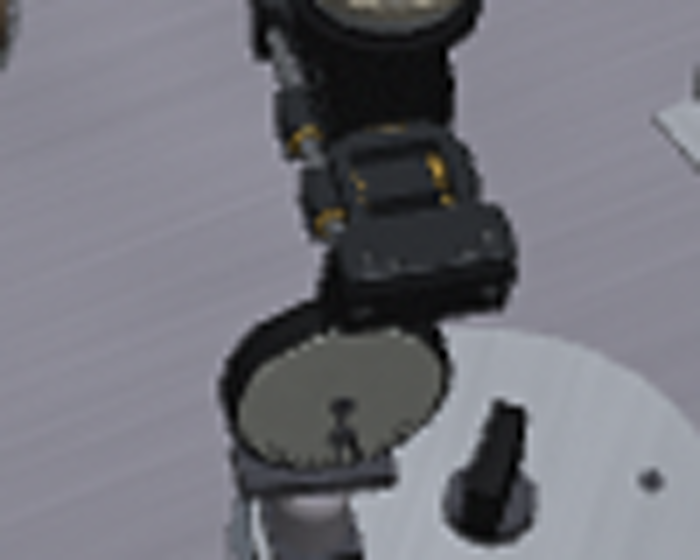

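>>> {"method": "step_arm", "body": {"plan": [[[3,0,0.5,0,-1],[6,0,1.1,0,-1],[9,0,1.8,0,-1],[12,0,2.5,0,-1],[15,0,3.3,0,-1],[18,0,4.1,0,-1],[21,0,5.0,0,-1],[23.5,0,5.8,0,-1]]]}}

```text
t: 11.95
eef_pos: [494.7, 122.9, 212.8]
tcp_rot: [3.14, -0.0, 1.323]
ft_force: [-1.8, 0.9, 10.4]
opening: 0.209
grip_force: 30.0
```

>>> {"method": "step_arm", "body": {"plan": [[[0,0,0,0,-1],[0,0,0,0,-1],[0,0,0,0,-1],[0,0,0,0,-1],[0,0,0,0,-1],[0,0,0,0,-1],[0,0,0,0,-1],[0,0,0,0,-1]]]}}

```text
t: 12.62
eef_pos: [494.7, 123.0, 212.8]
tcp_rot: [3.14, -0.001, 1.323]
ft_force: [-0.6, 1.1, 8.8]
opening: 0.207
grip_force: 30.0
```

```bash
cat > rect.py <<'E'
import sys
from h import *
cs=env.get_calibration("scene");a=env.read_camera("scene");s=env.state()
psi=np.radians(75.8);h=np.array([np.cos(psi),np.sin(psi),0]);Y=np.array([-h[1],h[0],0]);z=np.array([0,0,1.]);t=np.radians(20)
C=np.r_[np.array(s["eef_pos"])]+19*z-74*(np.sin(t)*h+np.cos(t)*z)-9*Y   # pivot, 74 below grip middle
print(s["t"],C,proj(cs,[C]))
S=4.;g=np.mgrid[0:560,0:440].astype(float);v=(240-g[0])/S;u=(g[1]-220)/S
P=C+u[...,None]*h+v[...,None]*z
p=proj(cs,P.reshape(-1,3)).reshape(560,440,2).astype(np.float32)
r=cv2.remap(a,p[...,0],p[...,1],cv2.INTER_CUBIC)
o=np.zeros((560,800,3),np.uint8);o[:,:440]=r
for k in (10,20,30): # lean hypotheses: foot line directions at margin
    pass
o[:288,440:]=cv2.resize(a[115:187,305:395],(360,288),interpolation=cv2.INTER_CUBIC)
# radial profile: darkness vs angle from straight down (positive toward +h)
gr=cv2.cvtColor(r,cv2.COLOR_BGR2GRAY).astype(float)
for R in (20,26,32,36,40,44,48):
    print(R,[int(cv2.getRectSubPix(gr.astype(np.float32),(3,3),(220+S*R*np.sin(np.radians(d)),240+S*R*np.cos(np.radians(d)))).mean()) for d in range(-40,41,4)])
cv2.imwrite("pics/"+sys.argv[1],o)
E
python3 rect.py r1.png
```

```text
12.6667 [497.26475224  96.2023943  162.29696341] [[351.58641324 166.80989769]]
20 [88, 88, 88, 90, 91, 84, 74, 60, 49, 41, 36, 39, 48, 62, 76, 85, 87, 88, 87, 87, 87]
26 [87, 87, 87, 88, 87, 86, 75, 56, 40, 38, 34, 32, 40, 54, 72, 86, 88, 87, 87, 87, 87]
32 [87, 87, 87, 87, 87, 88, 93, 90, 77, 52, 37, 40, 67, 87, 88, 87, 88, 90, 85, 86, 90]
36 [88, 89, 88, 88, 84, 85, 89, 84, 97, 75, 43, 47, 68, 91, 87, 73, 73, 78, 71, 75, 79]
40 [70, 88, 81, 83, 82, 57, 80, 64, 73, 81, 40, 49, 56, 79, 90, 70, 64, 79, 56, 71, 73]
44 [56, 55, 67, 56, 58, 52, 54, 51, 39, 57, 38, 46, 51, 66, 60, 81, 77, 96, 62, 85, 71]
48 [41, 37, 49, 51, 58, 58, 63, 60, 52, 50, 49, 46, 64, 62, 49, 160, 140, 161, 129, 146, 121]
```

View pics/r1.png

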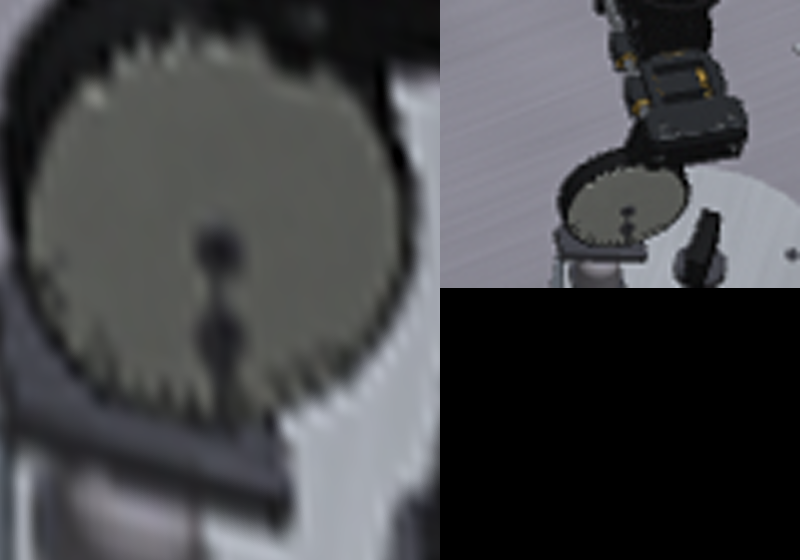

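```bash
cat >> rect.py <<'E'
print("--- edge")
g2=cv2.GaussianBlur(gr,(0,0),4);dy=np.gradient(g2,axis=0)
xs=np.arange(30,262,8);ys=[]
for x in xs:
    y0=455+ (x-30)*0.32; lo=int(y0-30);ys.append(lo+np.argmax(dy[lo:int(y0+45),x]))
ys=np.array(ys,float);print(ys.astype(int).tolist())
f=np.polyfit(xs,ys,1)
for _ in range(5):
    m=abs(np.polyval(f,xs)-ys)<5; f=np.polyfit(xs[m],ys[m],1) if m.sum()>5 else f
print("foot slope deg",np.degrees(np.arctan(f[0])),m.sum())
n=np.mean([[gr[int(240+S*R*np.cos(np.radians(d))),int(220+S*R*np.sin(np.radians(d)))] for d in range(-30,31,2)] for R in np.arange(37,43,.5)],0)
print(n.astype(int).tolist())
E
python3 rect.py r2.png | sed -n '/edge/,$p'
```

```text
--- edge
[453, 451, 453, 456, 460, 472, 475, 473, 473, 477, 483, 488, 491, 493, 495, 497, 500, 502, 504, 507, 509, 511, 513, 515, 517, 520, 522, 524, 527]
foot slope deg 17.599455431697265 25
[79, 80, 84, 81, 69, 62, 67, 79, 80, 68, 60, 72, 87, 80, 58, 41, 42, 49, 52, 57, 69, 80, 86, 88, 84, 71, 61, 66, 76, 80, 67]
```

```bash
cat > cal.py <<'E'
from h import *
cs=env.get_calibration("scene")
psi=np.radians(75.8);h=np.array([np.cos(psi),np.sin(psi),0]);Y=np.array([-h[1],h[0],0]);z=np.array([0,0,1.])
def run(img,ox,oy,f,foot,th):
    # frame along the leaning foot at hypothesis th: find bottom front edge offset vs u
    t=np.radians(th);X=np.cos(t)*h-np.sin(t)*z;Z=np.sin(t)*h+np.cos(t)*z
    u=np.arange(-33,34,1.);v=np.arange(8,-12,-.2)
    P=np.array(foot)-14*Y+u[None,:,None]*X+v[:,None,None]*Z
    p=proj(cs,P.reshape(-1,3)).reshape(len(v),len(u),2);p=((p-[ox,oy]+.5)*f-.5).astype(np.float32)
    r=cv2.cvtColor(cv2.remap(img,p[...,0],p[...,1],cv2.INTER_LINEAR),cv2.COLOR_BGR2GRAY).astype(float)
    d=np.gradient(cv2.GaussianBlur(r,(0,0),4),axis=0);y=v[np.argmax(d,0)]
    m=np.ones(len(u),bool)
    for _ in range(6): q=np.polyfit(u[m],y[m],1);m=abs(np.polyval(q,u)-y)<max(.7,np.median(abs(np.polyval(q,u)-y)))
    print("lean",th-np.degrees(np.arctan(q[0])),"off",q[1].round(2),m.sum(),y[::6].round(1).tolist())
if __name__=="__main__":
    run(cv2.imread("pics/s2.png"),288,117,7,[482.9,76.1,149.1],0)
    run(cv2.imread("pics/s3.png"),300,110,7,[483,77,101],10)
    a=env.read_camera("scene")
    run(a,0,0,1,[483,77,102],18);run(a,0,0,1,[483,77,102],20)
E
python3 cal.py
```

```text
lean 13.614625121216303 off -0.15 33 [3.0, 3.2, 4.0, 4.2, 4.4, 4.2, 4.0, 2.2, -3.6, -10.2, -8.6, -8.0]
lean 8.191360672232591 off 4.35 57 [3.8, 3.4, 3.8, 5.0, 4.8, 4.2, 4.0, 4.2, 4.6, 5.0, 5.6, 5.8]
lean 20.413063472699754 off 4.47 38 [6.0, 5.4, 5.4, 6.0, 3.8, 2.6, 1.8, 2.0, 3.4, 3.6, 3.2, 3.4]
lean 20.234630495946963 off 4.49 34 [5.4, 4.4, 4.6, 5.8, 3.6, 2.6, 2.0, 2.4, 4.0, 4.4, 4.4, 4.8]
```

```bash
cat > prof.py <<'E'
from h import *
cs=env.get_calibration("scene")
psi=np.radians(75.8);h=np.array([np.cos(psi),np.sin(psi),0]);Y=np.array([-h[1],h[0],0]);z=np.array([0,0,1.])
def run(img,ox,oy,f,tcp,th):
    t=np.radians(th);C=np.array(tcp)+19*z-74*(np.sin(t)*h+np.cos(t)*z)-9*Y
    d=np.arange(-24,40,2.)
    for R0,R1 in((22,28),(36,39),(39,42),(42,45)):
        n=0
        for R in np.arange(R0,R1,.5):
            a=np.radians(d);P=C+R*(np.sin(a)[:,None]*h-np.cos(a)[:,None]*z)
            p=((proj(cs,P)-[ox,oy]+.5)*f-.5).astype(np.float32)
            n=n+cv2.remap(img,p[:,0],p[:,1],cv2.INTER_LINEAR).reshape(len(d),3).mean(1)
        print(th,R0,(n/np.ceil((R1-R0)/.5)).astype(int).tolist())
print([int(x) for x in np.arange(-24,40,2)])
run(cv2.imread("pics/s2.png"),288,117,7,[482.6,74.9,269.5],0)
run(cv2.imread("pics/s3.png"),300,110,7,[489,100.1,218.5],10)
a=env.read_camera("scene");cv2.imwrite("pics/raw3.png",a)
run(a,0,0,1,env.state()["eef_pos"],20)
E
python3 prof.py
```

```text
[-24, -22, -20, -18, -16, -14, -12, -10, -8, -6, -4, -2, 0, 2, 4, 6, 8, 10, 12, 14, 16, 18, 20, 22, 24, 26, 28, 30, 32, 34, 36, 38]
0 22 [86, 86, 88, 88, 86, 83, 79, 73, 65, 59, 53, 47, 42, 40, 39, 36, 32, 31, 33, 40, 48, 56, 64, 73, 80, 86, 88, 88, 87, 86, 86, 85]
0 36 [84, 78, 75, 79, 85, 86, 84, 82, 83, 83, 83, 81, 73, 60, 53, 61, 75, 81, 81, 83, 85, 75, 50, 25, 22, 45, 72, 85, 83, 79, 81, 85]
0 39 [83, 75, 59, 57, 71, 83, 80, 72, 69, 69, 72, 76, 75, 65, 60, 71, 86, 86, 75, 76, 87, 81, 50, 23, 32, 66, 87, 79, 68, 73, 83, 88]
0 42 [73, 75, 59, 42, 49, 67, 72, 63, 56, 55, 56, 61, 65, 62, 62, 73, 85, 83, 73, 70, 78, 73, 48, 30, 45, 68, 69, 59, 62, 75, 81, 81]
10 22 [88, 87, 86, 85, 81, 75, 67, 59, 51, 44, 41, 40, 40, 39, 39, 38, 38, 37, 38, 44, 54, 65, 75, 82, 86, 87, 87, 86, 86, 86, 86, 86]
10 36 [87, 82, 78, 79, 84, 87, 86, 82, 81, 82, 79, 66, 55, 61, 82, 90, 71, 42, 28, 39, 62, 82, 89, 90, 90, 89, 86, 82, 82, 85, 89, 88]
10 39 [83, 81, 71, 65, 70, 79, 80, 73, 68, 71, 74, 65, 54, 59, 82, 92, 73, 45, 30, 34, 53, 76, 88, 89, 86, 81, 76, 73, 75, 80, 82, 80]
10 42 [73, 74, 68, 58, 55, 63, 69, 65, 57, 56, 59, 56, 49, 54, 73, 80, 64, 42, 29, 31, 53, 78, 84, 77, 71, 66, 60, 56, 64, 68, 66, 63]
20 22 [86, 84, 83, 80, 74, 66, 58, 50, 46, 43, 40, 37, 37, 36, 36, 38, 45, 51, 58, 65, 71, 77, 83, 85, 85, 86, 86, 86, 86, 86, 86, 86]
20 36 [80, 76, 77, 82, 85, 81, 76, 77, 84, 89, 73, 56, 47, 48, 48, 55, 65, 74, 81, 86, 84, 78, 72, 70, 70, 74, 76, 73, 69, 69, 71, 76]
20 39 [79, 68, 59, 66, 76, 76, 65, 56, 68, 81, 72, 54, 43, 46, 48, 53, 59, 67, 77, 83, 83, 80, 74, 69, 69, 77, 80, 73, 66, 65, 72, 77]
20 42 [66, 62, 57, 54, 59, 63, 56, 47, 50, 61, 62, 51, 42, 44, 47, 50, 53, 60, 68, 70, 71, 80, 80, 75, 86, 95, 92, 75, 68, 78, 86, 85]
```

>>> {"method": "step_arm", "body": {"plan": [[[1.5,0,0.4,0,-1],[3,0,0.9,0,-1],[4.5,0,1.4,0,-1],[6,0,1.9,0,-1],[7.5,0,2.4,0,-1],[9,0,2.9,0,-1],[9,0,2.9,0,-1],[9,0,2.9,0,-1]]]}}

```text
t: 13.48
eef_pos: [496.9, 131.6, 209.8]
tcp_rot: [3.14, -0.0, 1.323]
ft_force: [-1.1, 0.4, 7.9]
opening: 0.208
grip_force: 30.0
```

>>> {"method": "step_arm", "body": {"plan": [[[0,0,0,0,-1],[0,0,0,0,-1],[0,0,0,0,-1],[0,0,0,0,-1],[0,0,0,0,-1],[0,0,0,0,-1],[0,0,0,0,-1],[0,0,0,0,-1]]]}}

```text
t: 14.15
eef_pos: [496.9, 131.6, 209.8]
tcp_rot: [3.14, -0.001, 1.323]
ft_force: [-1.2, 0.9, 8.6]
opening: 0.209
grip_force: 30.0
```

```bash
sed -i 's/raw3/raw4/; s/,20)$/,22)/' prof.py; python3 prof.py | (sed -n '1p;10,$p'); python3 -c "
from h import *
s=env.state();print(s['ft_force'],s['moment'])"
```

```text
[-24, -22, -20, -18, -16, -14, -12, -10, -8, -6, -4, -2, 0, 2, 4, 6, 8, 10, 12, 14, 16, 18, 20, 22, 24, 26, 28, 30, 32, 34, 36, 38]
22 22 [75, 68, 60, 53, 47, 44, 40, 37, 37, 37, 38, 39, 44, 50, 56, 62, 68, 74, 81, 85, 85, 86, 86, 86, 86, 86, 86, 86, 86, 86, 86, 86]
22 36 [80, 79, 79, 79, 78, 70, 60, 53, 46, 40, 54, 73, 83, 71, 60, 66, 77, 82, 73, 65, 66, 72, 78, 74, 67, 63, 64, 69, 78, 77, 74, 70]
22 39 [68, 67, 65, 65, 66, 64, 58, 51, 48, 45, 52, 69, 82, 67, 52, 58, 68, 74, 69, 61, 65, 69, 81, 86, 77, 61, 54, 72, 88, 88, 76, 66]
22 42 [56, 56, 52, 48, 51, 55, 51, 45, 44, 49, 53, 60, 69, 62, 50, 53, 59, 71, 79, 89, 97, 98, 108, 120, 101, 79, 84, 106, 123, 121, 107, 87]
[-1.16615532  0.71150344  7.84478587] [-0.10436769  0.39027582 -0.05101433]
```

```bash
cat > reg.py <<'E'
import sys
from h import *
cs=env.get_calibration("scene")
psi=np.radians(75.8);h=np.array([np.cos(psi),np.sin(psi),0]);Y=np.array([-h[1],h[0],0]);z=np.array([0,0,1.])
S,N=4,480;c=N/2
def rect(img,ox,oy,f,tcp,th):
    t=np.radians(th);C=np.array(tcp)+19*z-74*(np.sin(t)*h+np.cos(t)*z)-9*Y
    g=np.mgrid[0:N,0:N];P=C+((g[1]-c)/S)[...,None]*h+((c-g[0])/S)[...,None]*z
    p=((proj(cs,P.reshape(-1,3))-[ox,oy]+.5)*f-.5).reshape(N,N,2).astype(np.float32)
    r=cv2.cvtColor(cv2.remap(img,p[...,0],p[...,1],cv2.INTER_LINEAR),cv2.COLOR_BGR2GRAY)
    return cv2.GaussianBlur(r,(0,0),3).astype(np.float32)
up=lambda a:(cv2.resize(a[110:210,288:408],None,fx=7,fy=7,interpolation=cv2.INTER_CUBIC),288,110,7)
T=rect(cv2.imread("pics/s2.png"),288,117,7,[482.6,74.9,269.5],0)
g=np.mgrid[0:N,0:N];U=(g[1]-c)/S-2.7;V=(c-g[0])/S;R=np.hypot(U,V);A=np.degrees(np.arctan2(U,-V))
def reg(I,th):
    best=[]
    for lo in (30,34):
      for mark in (True,False):
        m=(R>lo)&(R<50)&(A>-90)&(A<90)&(abs(A)>6)
        if mark: m&=abs(A-20)>8
        for dth in(-3,0,3):
            a=np.radians(th+dth)  # template (x,y down) -> target: clockwise lean
            M=np.array([[np.cos(a),-np.sin(a),0],[np.sin(a),np.cos(a),0]],np.float32);M[:,2]=np.array([c,c])-M[:,:2]@[c,c]
            try:
                cc,M=cv2.findTransformECC(T,I,M,cv2.MOTION_EUCLIDEAN,(3,300,1e-6),(m*255).astype(np.uint8),5)
                o=M[:,:2]@[c+2.7*S,c]+M[:,2]-c
                best.append((round(cc,3),round(float(np.degrees(np.arctan2(M[1,0],M[0,0]))),2),(o/S).round(1).tolist(),lo,mark))
            except cv2.error: pass
    for b in best: print(b)
if __name__=="__main__":
    print("s3");reg(rect(cv2.imread("pics/s3.png"),300,110,7,[489,100.1,218.5],10),9)
    print("raw3");reg(rect(*up(cv2.imread("pics/raw3.png")),[494.7,123,212.8],20),17)
    print("raw4");reg(rect(*up(cv2.imread("pics/raw4.png")),[496.9,131.6,209.8],22),20)
E
python3 reg.py
```

```text
s3
(0.867, 9.14, [0.3, -1.7], 30, True)
(0.867, 9.15, [0.3, -1.7], 30, True)
(0.867, 9.17, [0.3, -1.6], 30, True)
(0.862, 9.31, [0.3, -1.6], 30, False)
(0.862, 9.31, [0.3, -1.6], 30, False)
(0.862, 9.31, [0.3, -1.6], 30, False)
(0.869, 9.49, [0.2, -1.5], 34, True)
(0.869, 9.49, [0.2, -1.5], 34, True)
(0.869, 9.5, [0.2, -1.5], 34, True)
(0.862, 9.64, [0.2, -1.4], 34, False)
(0.862, 9.64, [0.2, -1.4], 34, False)
(0.862, 9.69, [0.2, -1.4], 34, False)
raw3
(0.866, 8.17, [-0.5, -2.6], 30, True)
(0.388, -18.07, [-25.3, -10.6], 30, True)
(0.382, -18.53, [-24.4, -11.8], 30, False)
(0.209, -6.12, [-15.0, 36.3], 34, True)
raw4
```

```bash
cat > grid.py <<'E'
from reg import *
def grid(I,ths):
    m=(R>30)&(R<50)&(A>-90)&(A<90)&(abs(A)>6)&(abs(A-20)>7)
    sel=np.zeros_like(m);sel[::3,::3]=1;m&=sel
    u,v=U[m],V[m];t=T[m];t=(t-t.mean())/t.std();out=[]
    for th in ths:
        a=np.radians(th);x=u*np.cos(a)+v*np.sin(a);y=-u*np.sin(a)+v*np.cos(a)
        b=(-1,)
        for dx in np.arange(-8,5,.5):
            for dy in np.arange(-5,6,.5):
                s=cv2.remap(I,(c+S*(x+dx)).astype(np.float32),(c-S*(y+dy)).astype(np.float32),1).ravel()
                q=float(((s-s.mean())*t).mean()/s.std())
                if q>b[0]: b=(round(q,3),dx,dy)
        out.append((th,)+tuple(map(float,b)))
    out.sort(key=lambda r:-r[1]);print(out[:5])
if __name__=="__main__":
    import sys
    for n,tcp,th in (("raw3",[494.7,123,212.8],20),("raw4",[496.9,131.6,209.8],22)):
        print(n);grid(rect(*up(cv2.imread(f"pics/{n}.png")),tcp,th),np.arange(12,27,.5))
E
python3 grid.py
```

```text
raw3
[(np.float64(16.5), 0.79, -1.5, 2.5), (np.float64(17.0), 0.79, -1.5, 2.5), (np.float64(16.0), 0.789, -1.5, 2.5), (np.float64(17.5), 0.789, -1.5, 2.5), (np.float64(15.5), 0.786, -1.5, 2.5)]
raw4
[(np.float64(19.5), 0.765, -4.5, 4.5), (np.float64(20.0), 0.765, -4.5, 4.5), (np.float64(19.0), 0.764, -4.5, 4.5), (np.float64(20.5), 0.763, -4.5, 4.0), (np.float64(18.5), 0.761, -4.5, 4.5)]
```

>>> {"method": "step_arm", "body": {"plan": [[[1,0,0.4,0,-1],[2,0,0.8,0,-1],[2.5,0,1,0,-1],[2.5,0,1,0,-1],[2.5,0,1,0,-1],[2.5,0,1,0,-1],[2.5,0,1,0,-1],[2.5,0,1,0,-1]]]}}

```text
t: 14.87
eef_pos: [497.5, 134.0, 208.9]
tcp_rot: [3.14, -0.001, 1.323]
ft_force: [-0.9, 1.1, 9.1]
opening: 0.209
grip_force: 30.0
```

>>> {"method": "step_arm", "body": {"plan": [[[0,0,0,0,-1],[0,0,0,0,-1],[0,0,0,0,-1],[0,0,0,0,-1],[0,0,0,0,-1],[0,0,0,0,-1],[0,0,0,0,-1],[0,0,0,0,-1]]]}}

```text
t: 15.53
eef_pos: [497.5, 134.0, 208.9]
tcp_rot: [3.14, -0.001, 1.323]
ft_force: [-0.6, 0.7, 8.0]
opening: 0.207
grip_force: 30.0
```

Run:
```python
from grid import *
a=env.read_camera("scene");cv2.imwrite("pics/raw5.png",a);s=env.state();print(s["eef_pos"],s["ft_force"])
I=rect(*up(a),s["eef_pos"],22);grid(I,np.arange(14,27,.5))
# dark profile about the fitted pivot
for dx,dy in((-4.5,4.5),(-4.5,2.5)):
  for R0,R1 in((22,28),(36,40),(40,44)):
    d=np.arange(-26,40,2.);n=0
    for r in np.arange(R0,R1,.5):
        q=np.radians(d);n=n+cv2.remap(I,(c+S*(dx+r*np.sin(q))).astype(np.float32),(c-S*(dy-r*np.cos(q))).astype(np.float32),1).ravel()
    print(R0,(n/(2*(R1-R0))).astype(int).tolist())
```

```text
[497.50977523 133.97654646 208.88378139] [-1.40210454  1.22723433  8.25009389]
[(np.float64(20.5), 0.8, -5.5, 4.0), (np.float64(20.0), 0.799, -5.5, 4.0), (np.float64(21.0), 0.799, -5.5, 4.0), (np.float64(19.5), 0.797, -5.5, 4.0), (np.float64(21.5), 0.797, -5.5, 4.0)]
22 [89, 90, 89, 86, 81, 74, 66, 59, 54, 50, 48, 45, 42, 40, 38, 36, 36, 40, 48, 59, 70, 79, 85, 87, 88, 87, 87, 87, 87, 87, 87, 87, 87]
36 [88, 87, 87, 87, 88, 89, 90, 88, 83, 73, 57, 41, 35, 42, 55, 66, 76, 86, 92, 90, 82, 76, 76, 83, 85, 79, 73, 73, 79, 85, 85, 80, 75]
40 [75, 75, 74, 73, 72, 72, 74, 74, 72, 66, 53, 35, 31, 46, 64, 68, 66, 71, 82, 82, 71, 61, 64, 74, 74, 64, 60, 69, 79, 80, 74, 63, 59]
22 [90, 90, 89, 86, 79, 70, 61, 53, 47, 43, 40, 38, 37, 36, 35, 34, 32, 33, 39, 50, 63, 75, 84, 87, 88, 87, 87, 87, 87, 87, 87, 87, 87]
36 [83, 83, 82, 82, 82, 83, 84, 82, 78, 69, 53, 38, 34, 45, 59, 66, 70, 78, 88, 90, 81, 70, 68, 75, 82, 78, 68, 65, 72, 80, 84, 80, 73]
40 [65, 63, 63, 63, 63, 63, 64, 65, 62, 56, 44, 32, 30, 46, 66, 70, 62, 61, 67, 74, 71, 61, 58, 65, 72, 67, 62, 66, 75, 76, 72, 63, 52]
```

```bash
python3 -c "
from cell import env
print(env.job_done())"
```

```text
the job is handed in; nothing more can be done
None
```

I turned the turret one click so the tallest stud sits at the index block. The gauge, still gripped, rests on that stud at about 20 degrees by my camera estimate, with the pointer on the thick mark. I handed the job in at about 16 s and have no verdict back.

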